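Confirm the lit pick and report the order done

ROBOT

A 7-joint arm with a two-finger parallel gripper is mounted at the origin on the work surface. World frame = base frame: x ahead of the robot, y to its left, z up, the work surface at z = 0. Lengths are in mm, angles in rad, forces in N, time in s.
With the tool pointing down it reaches from about 350 to 900 mm from the base axis. Payload 8.1 kg.
Tool frame: the origin (TCP) lies between the finger pads; the fingertips stand 22 mm ahead of it and the grasp point (between the pads) lies 3 mm ahead of it; z points along the fingers, y is the line along which they close (so a half turn about z gives the same grasp; the last joint's range is limited). The gripper opens to 85 mm and grips with 20 to 120 N. Pads are 22 mm wide; open, the fingers measure 114 mm over their backs; the gripper's body (76 mm by 85 mm) begins 54 mm behind the grasp point. The pads swing forward as they close: fully open they stand 13 mm farther back than shut.
Start: joints at [1.168, 0.434, 0.025, 1.573, -0.012, 1.134, -0.075], TCP at [184.557, -597.142, 253.323] pointing down, gripper open.
Joint ranges: [-2.62, 2.62], [-0.44, 2.09], [-1.27, 1.32], [0.08, 2.57], [-1.32, 4.46], [0.12, 2], [-2.74, 2.74]. Speed limits (rad/s): [2.22, 2.22, 3.01, 3.01, 3.14, 3.14, 3.14].

INTERFACE

Orientations are given as a rotation vector (axis times angle).
In Python, from cell import arm gives the robot as it stands.
- The arm moves only by the tool arm_command, never from a script. Its argument "commands" is a list of rows, each a list of 7 numbers: the shift along the tool's x, y, z in units of 0.1 m (1.0 is 0.1 m), then the turn, a rotation vector about the tool's x, y, z in units of 180 degrees (1.0 is 180 degrees), then the opening, from 0 (shut) to 1 (fully open). In form: [[x, y, z, wx, wy, wz, claw], ...]. A call has 1 to 12 rows; each row is the pose to reach, as a shift and turn from the pose commanded when the call began, along the tool's axes at that moment, turning the shorter way round; what a row does not reach only later rows make up. A row lasts 1/12 s, in which the tool goes at most 41.7 mm and 7.16 degrees, less where a joint would pass 70% of its speed; a pose out of reach is approached as far as the arm can. A call with a number of a shift or a turn outside -1 to 1 is refused whole. A call with a gripper value outside its range is refused whole. The fingers move at their own pace and stop on an object; "force" is the grip in N (left out, the last holds). Time passes only in rows, so rows that repeat a pose let the fingers close. It gives the time, the measured TCP pose, the force, the opening and the grip force at its end, in the units of the state.
- arm.sense(): the state, without advancing time (a new reading comes with each control period).
- arm.camera(name): name is "scene" or "top" or "wrist"; returns a dict with "image" (480x640x3 uint8, red, green, blue), "z_map" (480x640 float32, mm along the optical axis (not along the pixel's ray), 0 where there is no reading), "vertical_fov" (degrees; the focal length in pixels is half the picture's height over the tangent of half this angle, whatever the lens; pixels are square), "cx", "cy" (the principal point, pixels), "k1" (the pictures are not rectified: a ray, as slopes to the right and down, at radius r is drawn at 1 + k1 r^2 times it, then the intrinsics apply), "R" (3x3) and "t" (3): a world point X has camera coordinates R X + t. Camera axes: x right, y down, z forward; pixel columns grow to the right and rows downward; lengths in mm; the calibration is good to about 2 mm. A picture is of the moment at which its call begins.
- arm.hand_in(): hands the job in; it is judged then, once.
The state is a dict: "t": time; "joint_pos": joint angles; "joint_vel": joint speeds; "joint_torque": joint torques, N m; "tool_pos": TCP position; "tcp_rot": TCP orientation; "contact_force": force on the tool from outside, world axes, zero at the start; "moment": the same for the moment, N m; "width": opening from 0.0 (shut) to 1.0 (fully open); "gripper_force": force on a finger pad.
Only numpy, scipy, OpenCV 4.12 (cv2) and the standard library are available. Lean on these libraries where they do the work, as an engineer would, in place of code of your own. Each camera call takes 0.05 s, during which the arm holds its last target. There are 200 camera calls.

TASK

The parts for this order have been picked: with the fingertips, gently press the glowing green confirm button on the pick-light rail in front of the blue bins fully in and let it spring back out, then do the same with the blue order-done button on the push-button box. Press no other button (unlit grey, yellow call, red stop), do not move the tube, screwdriver and pliers on the foam sheet, and draw back clear of everything.

Things in the scene. Friction and masses are not known exactly. Their poses are not given: they have to be found in the camera images.
- rack: Aluminium profile rail (40 mm deep in x, 490 mm long in y, 30 mm high) lying on the bench, with four blue part bins (105 wide, 165 deep, 75 high at the back, 34 mm high at the open front) standing side by side behind it, their fronts 26 mm behind the rail's middle. Origin: middle of the rail's underside; +x points away from the robot to the bins, +y along the rail, z up. Fixed.
- lit_module: The pick-light module whose button glows green, screwed on top of the rail in front of one of the four bins (which one varies). Grey housing 42 x 100 x 22 mm, its face tilted 20 deg (0.35 rad) towards the robot (-x of the rack), a blank dark display window on the left half and one round button on the right half. Origin: middle of its underside, on top of the rail; same axes as the rack. Fixed.
- lit_pick_top (a point): Middle of the top of the glowing green round button (30 mm across), which stands 10 mm proud of its bezel (37 mm across). This point moves with the button. Its z axis points straight out of the button, against the pressing direction (tilted 0.35 rad from vertical towards the robot); its y axis runs along the rail.
- lit_pick (a joint): The green glowing button: travel along its own axis, 0 = out, 0.005 m = fully in. Spring-loaded: starts to move at 1.2 N, fully in at 4 N, comes back out by itself.
- dark1_pick_top (a point): Middle of the top of an unlit, dull grey button on another, otherwise identical pick-light module on the same rail (modules stand 115 mm apart); z axis out of the button.
- dark1_pick (a joint): Travel of that unlit button: 0 = out, 0.005 m = fully in; same spring as the lit one.
- dark2_pick_top (a point): Middle of the top of an unlit, dull grey button on another, otherwise identical pick-light module on the same rail (modules stand 115 mm apart); z axis out of the button.
- dark2_pick (a joint): Travel of that unlit button: 0 = out, 0.005 m = fully in; same spring as the lit one.
- dark3_pick_top (a point): Middle of the top of an unlit, dull grey button on another, otherwise identical pick-light module on the same rail (modules stand 115 mm apart); z axis out of the button.
- dark3_pick (a joint): Travel of that unlit button: 0 = out, 0.005 m = fully in; same spring as the lit one.
- button_box: Push-button box lying face up on the bench between robot and rack, on the left or the right: grey enclosure 84 x 194 mm, lid 54 mm above the bench, three buttons in a row along its y axis, 55 mm apart: blue at +y, yellow in the middle, red mushroom at -y. A black cable gland sticks out 20 mm at its -y end. Origin: middle of its underside, z up. Fixed.
- done_button_top (a point): Middle of the top of the blue round order-done button (26 mm across) on the box, 68 mm above the bench and 10 mm proud of its steel bezel. Moves with the button; z axis points up out of it, y axis along the row of buttons.
- done_button (a joint): The blue button: 0 = out, 0.005 m = fully in. Spring-loaded: starts to move at 1.5 N, fully in at 5 N, comes back out by itself.
- call_button_top (a point): Middle of the top of the yellow call-for-material button, same size and height as the blue one.
- call_button (a joint): The yellow button: 0 = out, 0.005 m = fully in; same spring as the blue one.
- stop_button_top (a point): Middle of the top of the red line-stop mushroom button, 40 mm across, 80 mm above the bench.
- stop_button (a joint): The red mushroom button: 0 = out, 0.005 m = fully in (8 N).
- foam: White foam work sheet on the bench, 130 x 260 x 6 mm, on the side where the button box is not. Origin: middle of its underside. Fixed.
- tube: Black tube 32 mm across, 98 mm tall, standing upright on the foam sheet, about 0.12 kg. Origin: centre of its lower end. Loose.
- screwdriver: Screwdriver with yellow handle, 160 mm long, 26 mm thick, lying on the foam sheet along its x axis. Origin: under its middle. Loose.
- pliers: Pliers with red handles, 155 mm long, 55 mm wide, 13 mm thick, lying on the foam sheet along its x axis. Origin: under its middle. Loose.
Things that resemble listed ones, but are neither listed nor needed, are in the scene too. Of the things that look like the button_box, take the one that is farthest to the robot's left at the start.

How it is judged (in metres and radians):
On the way, in this order (a step that is already met when the one before it is completed fails the run):
1. the glowing green button is pressed fully in with the fingers (value of joint lit_pick above 0.004 m and contact force between the fingers and lit_module above 0.5 N), for 0.1 s.
2. the green button has sprung back out (value of joint lit_pick below 0.001 m), for 0.1 s.
3. the blue button is pressed fully in with the fingers, the green one being out (value of joint done_button above 0.004 m and contact force between the fingers and button_box above 0.5 N and value of joint lit_pick below 0.001 m), for 0.1 s.
At the end, for the whole second after the job is handed in: All buttons are out again (within 1 mm), and tube, screwdriver and pliers lie still within 15 mm of where they were, the tube upright (value of joint each of lit_pick, done_button, dark1_pick, dark2_pick, dark3_pick, call_button, stop_button below 0.001 m and distance of each of tube, screwdriver, pliers from where it was at the start of the episode below 0.015 m and linear speed of each of tube, screwdriver, pliers below 0.02 m/s and angle between tube's own z axis and vertical below 0.1 rad); the robot touches nothing.
It fails at once if another button is pressed in by more than 1.5 mm (value of joint any of dark1_pick, dark2_pick, dark3_pick, call_button, stop_button above 0.0015 m).
It fails at once if the lit pick-light module or the button box is pressed with more than 30 N (contact force between any of the fingers, the arm and lit_module above 30 N or contact force between any of the fingers, the arm and button_box above 30 N).
It fails at once if the tube, screwdriver or pliers are lifted, tipped or shifted by more than 15 mm (distance of any of tube, screwdriver, pliers from where it was at the start of the episode above 0.015 m or angle between tube's own z axis and vertical above 0.3 rad).
It also fails if it takes over 42 s, if anything falls off the work surface, if the arm or the gripper's body presses on something with over 40 N, if the wrist force passes 120 N, or if a joint passes its speed limit or range.

## Working session

There is one attempt and no reset: what is moved stays moved. The work goes in short steps, Python scripts to look and compute and a tool call to move; the robot and the scene stay as the last step left them, time stands still between calls to the robot, and variables do not carry over. Pictures are saved under pics/ and viewed, at most 10 in all, crops included, and the job is handed in when it is done.

Besides the shell and the picture viewer there is one more tool, called as name(argument=value, ...), one argument or row to a line, values as JSON. arm_command: Moves the arm, as the interface text tells. Shifts and turns lie within -1 to 1; 1 stands for 0.1 m of shift or 180 degrees of turn. Its arguments: {"type":"object","properties":{"commands":{"type":"array"},"force":{"type":"number"}},"required":["commands"]}

```bash
mkdir -p pics; cat > h.py <<'E'
import numpy as np, cv2
from cell import arm
from scipy.spatial.transform import Rotation as Ro
def cam(n,save=None):
    c=arm.camera(n)
    if save: cv2.imwrite('pics/'+save,c['image'][:,:,::-1])
    return c
def slopes(c,uv):
    f=240/np.tan(np.radians(c['vertical_fov'])/2)
    K=np.array([[f,0,c['cx']],[0,f,c['cy']],[0,0,1.]])
    return cv2.undistortPoints(np.array(uv,float).reshape(-1,1,2),K,np.array([c['k1'],0,0,0.])).reshape(-1,2)
def ray(c,uv):
    s=slopes(c,uv); d=np.c_[s,np.ones(len(s))]@c['R']; return -c['R'].T@c['t'],d
def onz(c,uv,z):
    o,d=ray(c,uv); return o+d*((z-o[2])/d[:,2])[:,None]
def depth(c,uv):
    o,d=ray(c,uv); zz=np.array([c['z_map'][int(round(v)),int(round(u))] for u,v in np.reshape(uv,(-1,2))]); return o+d*zz[:,None]
E
python3 - <<'E'
from h import *
np.set_printoptions(precision=2,suppress=True)
for n in('scene','top'):
    c=cam(n,n+'.png'); print(n,c['vertical_fov'],c['k1'],-c['R'].T@c['t'],c['R'])
s=arm.sense(); print(s); print(Ro.from_rotvec(s['tcp_rot']).as_matrix())
E
```

```text
scene 46.03566340373044 0.0038753696429943718 [1058.48  592.01  835.11] [[-0.68  0.74 -0.  ]
 [ 0.48  0.44 -0.76]
 [-0.56 -0.52 -0.65]]
top 52.99739347097902 -0.08177804565170883 [306.67  13.79 918.65] [[-0.01 -1.    0.02]
 [-0.99  0.01 -0.13]
 [ 0.13 -0.02 -0.99]]
{'t': 0.1, 'joint_pos': array([ 1.17,  0.44,  0.03,  1.57, -0.01,  1.13, -0.08]), 'joint_vel': array([ 0., -0.,  0., -0., -0.,  0., -0.]), 'joint_torque': array([  0.  , -67.18,   1.03, -31.69,   0.02,   0.01,  -0.  ]), 'tool_pos': array([ 184.43, -596.72,  252.59]), 'tcp_rot': array([-3.1 , -0.47,  0.  ]), 'contact_force': array([0.87, 0.33, 0.87]), 'moment': array([-0.03,  0.  ,  0.01]), 'gripper_force': 0.0, 'width': 0.9996009543335579}
[[ 0.96  0.3  -0.  ]
 [ 0.3  -0.96  0.  ]
 [-0.   -0.   -1.  ]]
```

View pics/top.png

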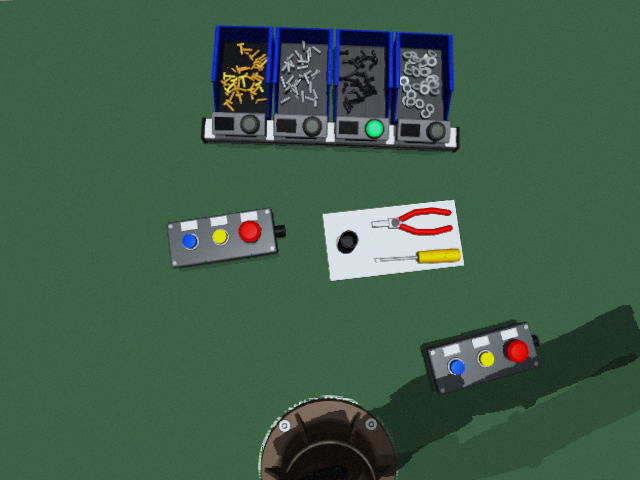

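View pics/scene.png

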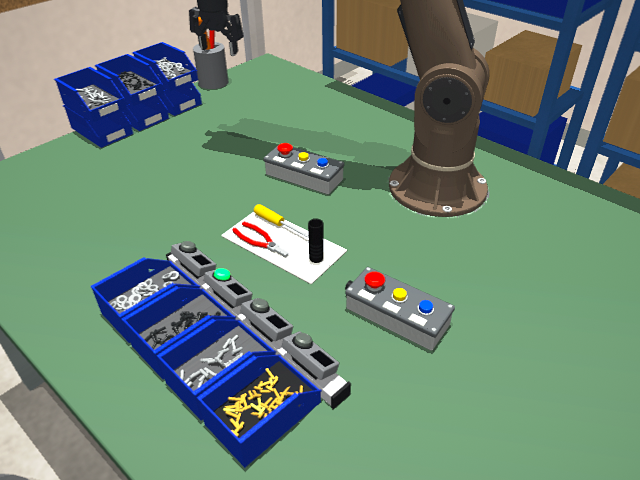

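The top view shows the green button at about (374,128). The left-hand box, which is the one farthest left, has its blue button at (190,241), and the decoy box is at lower right. The scene view shows green at (222,274) and the target box's blue button at (426,307). Next I triangulate both buttons.

```bash
cat > m.py <<'E'
from h import *
np.set_printoptions(precision=1,suppress=True)
def blobs(c,lo,hi,near):
    hsv=cv2.cvtColor(c['image'],cv2.COLOR_RGB2HSV); m=cv2.inRange(hsv,lo,hi)
    n,l,st,ce=cv2.connectedComponentsWithStats(m)
    i=min((i for i in range(1,n) if st[i,4]>30),key=lambda i:np.hypot(*(ce[i]-near)))
    ys,xs=np.nonzero(l==i); return ce[i],st[i],np.c_[xs,ys]
def tri(r):
    A=np.zeros((3,3));b=np.zeros(3)
    for o,d in r:
        d=d/np.linalg.norm(d);P=np.eye(3)-np.outer(d,d);A+=P;b+=P@o
    x=np.linalg.solve(A,b); return x,[np.linalg.norm(np.cross(x-o,d/np.linalg.norm(d))) for o,d in r]
T=cam('top');S=cam('scene')
Y=((22,120,120),(33,255,255))
for nm,lo,hi,a,b,zt in[('green',(65,120,120),(90,255,255),(374,128),(222,274),None),('blue',(100,150,120),(125,255,255),(190,241),(426,307),68),('yellow',*Y,(220,237),(400,295),68)]:
    r=[];
    for c,n in((T,a),(S,b)):
        ce,st,px=blobs(c,lo,hi,n); o,d=ray(c,[ce]); r.append((o,d[0]))
        P=depth(c,px); print(nm,ce,st[2:],'depth med',np.median(P,0),'zmax pct',np.percentile(P[:,2],[50,90,98]))
        Q=depth(c,[ce])[0]; print('  centre depth',Q, 'onz68' if zt else '', onz(c,[ce],zt)[0] if zt else '')
    print('  tri',*tri(r))
# grey buttons for rack axis (top view)
print(onz(T,[(250,124),(312,126),(374,128),(436,131)],68))
# rail ends in top
print('tube etc depth',depth(T,[(347,241),(384,223),(450,255)]))
E
python3 m.py
```

```text
green [374.3 128.2] [ 17  17 225] depth med [614. -93.  78.] zmax pct [78.  81.5 82.5]
  centre depth [612.2 -92.8  82. ]  
green [221.7 273.6] [ 16  12 158] depth med [619.9 -87.2  77.8] zmax pct [77.8 81.8 83.1]
  centre depth [622.6 -83.4  82.7]  
  tri [616.  -94.   71.2] [np.float64(0.2629482535953288), np.float64(0.2629482535952806)]
blue [188.8 240.6] [ 14  14 156] depth med [411.2 241.8  67.7] zmax pct [67.7 69.5 70.4]
  centre depth [411.6 242.1  68.1] onz68 [411.6 242.1  68. ]
blue [425.5 305.9] [ 14  13 148] depth med [416.3 245.4  67.4] zmax pct [67.4 69.3 70.1]
  centre depth [415.2 245.1  65.7] onz68 [417.1 246.2  68. ]
  tri [412.3 243.6  62.4] [np.float64(0.020092022385760654), np.float64(0.020092022385645853)]
yellow [219.2 236. ] [ 15  15 154] depth med [419.3 188.1  67.8] zmax pct [67.8 70.  70.8]
  centre depth [419.1 187.5  69.4] onz68 [419.3 187.8  68. ]
yellow [399.3 293.7] [ 14  13 150] depth med [424.2 191.2  67. ] zmax pct [67.  69.6 70.4]
  centre depth [424.4 191.9  67.7] onz68 [424.6 192.   68. ]
  tri [420.  189.   62.3] [np.float64(0.05729991573752634), np.float64(0.05729991573759562)]
[[ 627.2  135.    68. ]
 [ 622.2   20.5   68. ]
 [ 617.7  -94.1   68. ]
 [ 611.7 -209.8   68. ]]
tube etc depth [[ 409.4  -40.8   53.8]
 [ 447.9 -114.6   14.5]
 [ 383.4 -234.3   31.9]]
```

```bash
cat >> h.py <<'E'
def goal(P,n,yaw,off):  # TCP pos & R: tool z = -n, fingertips off mm out of P
    z=-np.array(n); x=np.array([np.cos(yaw),np.sin(yaw),0]); x=x-z*(x@z); x/=np.linalg.norm(x)
    return np.array(P)+np.array(n)*(off+22), np.c_[x,np.cross(z,x),z]
def plan(p,Rg):
    s=arm.sense(); R=Ro.from_rotvec(s['tcp_rot']).as_matrix()
    print('shift',np.round(R.T@(p-s['tool_pos'])/100,3),'turn',np.round(Ro.from_matrix(R.T@Rg).as_rotvec()/np.pi,4),'tcp',s['tool_pos'].round(1),'F',s['contact_force'].round(2),'t',s['t'])
E
cat > m2.py <<'E'
from m import *
yaw=-0.045; n=np.array([-np.sin(.35)*np.cos(yaw),-np.sin(.35)*np.sin(yaw),np.cos(.35)])
print('---')
for c,a,b in((T,(374,128),(190,241)),(S,(222,274),(426,307))):
    for nm,lo,hi,q,nn in(('g',(65,120,120),(90,255,255),a,n),('b',(100,150,120),(125,255,255),b,np.array([0,0,1.]))):
        P=depth(c,blobs(c,lo,hi,q)[2]); h=P@nn; k=P[abs(h-np.percentile(h,75))<2.5]
        u,s,v=np.linalg.svd(k-k.mean(0)); print(nm,len(k),'centre',(k.min(0)+k.max(0))/2,k.mean(0),'size',np.ptp(k,axis=0),'normal',(v[2]*np.sign(v[2,2])).round(3))
E
python3 m2.py | sed -n '/---/,$p'
python3 - <<'E'
from h import *
yaw=-.045
n=np.array([-np.sin(.35)*np.cos(yaw),-np.sin(.35)*np.sin(yaw),np.cos(.35)])
p,R=goal([616,-92,79],n,yaw,80); print(p); plan(p,R)
E
```

```text
---
g 146 centre [614.8 -93.8  78.5] [614.  -93.9  78.9] size [25.7 27.6 11.9] normal [-0.3  0.   0.9]
b 134 centre [411.8 242.5  68.5] [411.5 241.8  67.9] size [23.6 23.2  4.8] normal [-0.  0.  1.]
g 87 centre [616.  -90.5  79.1] [616.3 -89.9  79.4] size [26.2 28.8 10.1] normal [-0.3  0.   1. ]
b 99 centre [413.5 244.6  68.6] [414.1 245.   68. ] size [23.7 25.   4.9] normal [ 0. -0.  1.]
[581.05983044 -90.4266302  174.81601671]
shift [ 5.285 -3.669  0.784] turn [-0.0194  0.1103  0.1086] tcp [ 184.5 -597.   253.1] F [-0.9  -0.15  0.41] t 0.3
```

arm_command(
  commands=[
    [0.4,-0.25,0,0,0,0,0],
    [0.8,-0.5,0,0,0,0,0],
    [1,-0.65,0,0,0,0,0],
    [1,-0.65,0,0,0,0,0],
  ],
  force=30,
)

```text
t: 0.63
tool_pos: [267.3, -499.3, 253.4]
tcp_rot: [-3.101, -0.483, -0.006]
contact_force: [0.6, -0.3, 0.3]
width: 0.456
gripper_force: 0.0
```

arm_command(
  commands=[
    [0.35,-0.25,0,0,0,0,0],
    [0.7,-0.5,0,0,0,0,0],
    [1,-0.7,0,0,0,0,0],
    [1,-0.7,0,0,0,0,0],
  ],
)

```text
t: 0.97
tool_pos: [341.7, -402.4, 253.6]
tcp_rot: [-3.102, -0.485, -0.005]
contact_force: [0.9, 0.3, -0.5]
width: 0.002
gripper_force: 0.0
```

arm_command(
  commands=[
    [0.35,-0.25,0,0,0,0,0],
    [0.7,-0.5,0,0,0,0,0],
    [1,-0.7,0,0,0,0,0],
    [1,-0.7,0,0,0,0,0],
  ],
)

```text
t: 1.3
tool_pos: [416.0, -305.7, 253.7]
tcp_rot: [-3.102, -0.485, -0.006]
contact_force: [0.3, 0.3, 0.1]
width: 0.003
gripper_force: 0.0
```

arm_command(
  commands=[
    [0.35,-0.25,0,0,0,0,0],
    [0.7,-0.5,0,0,0,0,0],
    [1,-0.7,0,0,0,0,0],
    [1,-0.7,0,0,0,0,0],
  ],
)

```text
t: 1.63
tool_pos: [490.3, -208.9, 253.6]
tcp_rot: [-3.101, -0.484, -0.006]
contact_force: [-0.4, 0.7, -0.1]
width: 0.001
gripper_force: 0.0
```

```bash
cat > g.py <<'E'
from h import *
import sys
yaw=-.045
n=np.array([-np.sin(.35)*np.cos(yaw),-np.sin(.35)*np.sin(yaw),np.cos(.35)])
def green(off): plan(*goal([615.4,-92,79],n,yaw,off))
if __name__=='__main__': green(float(sys.argv[1]))
E
python3 g.py 60
```

```text
shift [ 1.28  -0.827  0.983] turn [-0.0207  0.1091  0.1116] tcp [ 490.3 -208.9  253.6] F [-0.43  0.72 -0.1 ] t 1.6333
```

arm_command(
  commands=[
    [0.25,-0.2,0.1,-0.005,0.025,0.025,0],
    [0.5,-0.4,0.2,-0.01,0.05,0.05,0],
    [0.75,-0.6,0.3,-0.015,0.08,0.08,0],
    [1,-0.8,0.4,-0.02,0.109,0.111,0],
    [1,-0.8,0.4,-0.02,0.109,0.111,0],
    [1,-0.8,0.4,-0.02,0.109,0.111,0],
  ],
)

```text
t: 2.13
tool_pos: [556.4, -108.8, 212.4]
tcp_rot: [3.084, -0.075, 0.537]
contact_force: [-0.5, -0.7, 0.1]
width: 0.001
gripper_force: 0.0
```

```bash
python3 g.py 40; python3 -c "
from h import *
c=cam('wrist','w1.png'); print(-c['R'].T@c['t'])
from m import blobs
" ; python3 - <<'E'
E
```

```text
shift [ 0.093 -0.197  0.832] turn [ 0.0011  0.0017 -0.0011] tcp [ 556.4 -108.8  212.4] F [-0.51 -0.73  0.06] t 2.1333
[ 594.59801858 -110.60914962  353.57135305]
green [374.6 122.3] [14  5 53] depth med [624.1 -90.9  81.8] zmax pct [ 81.8 277.6 282.3]
  centre depth [623.8 -93.9  81.2]  
green [221.7 273.7] [ 16  12 159] depth med [620.1 -86.7  78. ] zmax pct [78.  82.2 83.9]
  centre depth [623.5 -82.   84.2]  
  tri [621.9 -91.1  78.6] [np.float64(4.004906106303087), np.float64(4.004906106303074)]
blue [189.  240.6] [ 15  14 159] depth med [411.2 241.9  67.4] zmax pct [67.4 69.6 70.9]
  centre depth [411.8 242.2  66.2] onz68 [411.6 241.7  68. ]
blue [425.5 305.9] [ 14  13 148] depth med [416.6 245.6  67. ] zmax pct [67.  69.6 70.3]
  centre depth [417.9 246.6  69. ] onz68 [417.1 246.2  68. ]
  tri [412.2 243.4  62.1] [np.float64(0.12366790128551511), np.float64(0.12366790128548129)]
yellow [219.4 236.1] [ 15  15 160] depth med [419.4 188.   67.3] zmax pct [67.3 69.  70. ]
  centre depth [419.2 187.7  66.7] onz68 [419.  187.5  68. ]
yellow [399.2 293.8] [ 14  13 151] depth med [424.  191.4  67.1] zmax pct [67.1 69.4 70.3]
  centre depth [424.2 191.6  67.3] onz68 [424.7 192.   68. ]
  tri [419.8 188.8  62. ] [np.float64(0.08827331003365975), np.float64(0.08827331003368664)]
[[ 627.2  135.    68. ]
 [ 622.2   20.5   68. ]
 [ 617.7  -94.1   68. ]
 [ 611.7 -209.8   68. ]]
tube etc depth [[ 409.2  -40.7   55.4]
 [ 447.5 -114.3   16.4]
 [ 328.9  -58.1  661.8]]
```

View pics/w1.png

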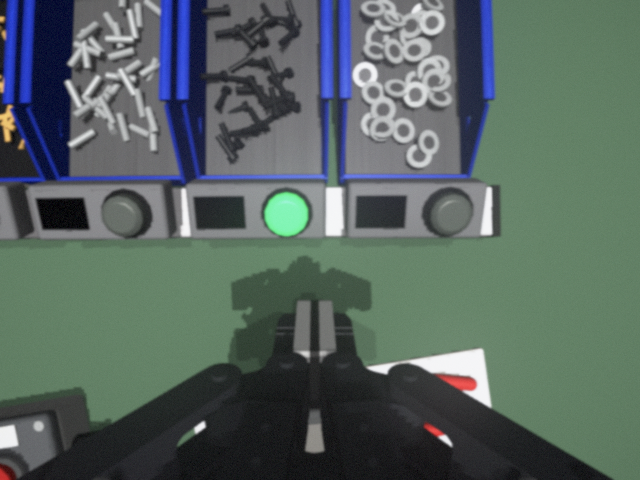

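The wrist view shows the green button at (287,213) and the closed fingertips at about (315,305). The tool needs to move a little to the left (+y) and forward. I'll check the button position against the wrist camera.

```bash
cat > w.py <<'E'
from h import *
np.set_printoptions(precision=1,suppress=True)
def wm(lo,hi,z):
    c=cam('wrist'); m=cv2.inRange(cv2.cvtColor(c['image'],cv2.COLOR_RGB2HSV),lo,hi)
    k=max(cv2.findContours(m,0,2)[0],key=cv2.contourArea); (u,v),r=cv2.minEnclosingCircle(k); M=cv2.moments(k)
    ce=(M['m10']/M['m00'],M['m01']/M['m00'])
    print((u,v,r),ce,onz(c,[ce,(u,v)],z),'depth',depth(c,[ce]))
E
python3 -c "
from w import *
wm((65,100,100),(90,255,255),79)"
```

```text
(280.3509826660156, 216.35205078125, 22.646848678588867) (280.34150861129274, 216.26586003924135) [[617.6 -92.7  79. ]
 [617.5 -92.7  79. ]] depth [[617.6 -92.7  79.2]]
```

arm_command(
  commands=[
    [0.05,-0.1,0.25,0,0,0,0],
    [0.09,-0.2,0.5,0,0,0,0],
    [0.09,-0.2,0.7,0,0,0,0],
    [0.09,-0.2,0.83,0,0,0,0],
    [0.09,-0.2,0.83,0,0,0,0],
    [0.09,-0.2,0.83,0,0,0,0],
    [0.09,-0.2,0.83,0,0,0,0],
  ],
)

```text
t: 2.92
tool_pos: [595.4, -93.5, 139.2]
tcp_rot: [3.082, -0.083, 0.54]
contact_force: [0.0, -0.4, -0.2]
width: 0.002
gripper_force: 0.0
```

```bash
python3 g.py 0; python3 -c "
from w import *
wm((65,100,100),(90,255,255),79)
print(arm.sense()['contact_force'])
cam('wrist','w2.png')"
```

```text
shift [-0.018 -0.026  0.413] turn [ 0.0017  0.0009 -0.0024] tcp [595.4 -93.5 139.2] F [ 0.04 -0.37 -0.24] t 2.9167
(308.0633239746094, 276.912109375, 30.764421463012695) (308.0630816313784, 275.29211167322467) [[619.3 -92.2  79. ]
 [618.4 -92.1  79. ]] depth [[619.4 -92.2  81.2]]
[-0.2  0.5  0.3]
```

View pics/w2.png

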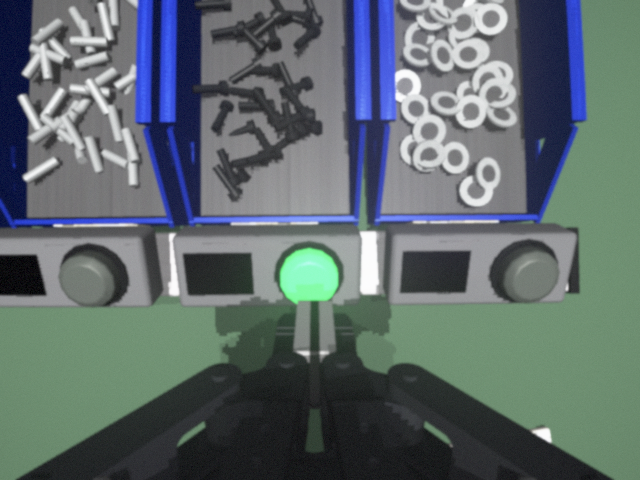

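The wrist view shows the fingertips lined up in front of the green button at (308,277), with a lateral error of 2 mm or less. I approach slowly.

arm_command(
  commands=[
    [0,-0.02,0.12,0,0,0,0],
    [0,-0.02,0.24,0,0,0,0],
    [0,-0.02,0.32,0,0,0,0],
    [0,-0.02,0.36,0,0,0,0],
    [0,-0.02,0.36,0,0,0,0],
    [0,-0.02,0.36,0,0,0,0],
  ],
)

```text
t: 3.52
tool_pos: [607.2, -91.1, 103.8]
tcp_rot: [3.083, -0.081, 0.538]
contact_force: [0.7, -0.2, 0.6]
width: 0.0
gripper_force: 0.0
```

arm_command(
  commands=[
    [0,0,0.01,0,0,0,0],
    [0,0,0.02,0,0,0,0],
    [0,0,0.03,0,0,0,0],
    [0,0,0.04,0,0,0,0],
    [0,0,0.04,0,0,0,0],
    [0,0,0.04,0,0,0,0],
  ],
)

```text
t: 4.02
tool_pos: [608.8, -91.3, 100.7]
tcp_rot: [3.083, -0.081, 0.539]
contact_force: [0.2, 0.2, -0.2]
width: -0.003
gripper_force: 0.0
```

arm_command(
  commands=[
    [0,0,0.01,0,0,0,0],
    [0,0,0.02,0,0,0,0],
    [0,0,0.03,0,0,0,0],
    [0,0,0.03,0,0,0,0],
    [0,0,0.03,0,0,0,0],
  ],
)

```text
t: 4.43
tool_pos: [609.8, -91.3, 97.8]
tcp_rot: [3.083, -0.081, 0.539]
contact_force: [-1.3, -0.3, 2.3]
width: 0.002
gripper_force: 1.3
```

```bash
python3 g.py 0
```

```text
shift [-0.012  0.005 -0.024] turn [ 0.0014  0.0011 -0.0021] tcp [609.8 -91.3  97.8] F [-1.35 -0.34  2.33] t 4.4333
```

Contact: 2.7 N along the button axis, so the button is about half in. I continue in small steps.

arm_command(
  commands=[
    [0,0,0.01,0,0,0,0],
    [0,0,0.02,0,0,0,0],
    [0,0,0.02,0,0,0,0],
    [0,0,0.02,0,0,0,0],
    [0,0,0.02,0,0,0,0],
  ],
)

```text
t: 4.85
tool_pos: [610.5, -91.3, 96.0]
tcp_rot: [3.083, -0.081, 0.539]
contact_force: [-1.0, 0.4, 2.9]
width: 0.001
gripper_force: 1.9
```

arm_command(
  commands=[
    [0,0,0.01,0,0,0,0],
    [0,0,0.01,0,0,0,0],
    [0,0,0.01,0,0,0,0],
    [0,0,0.01,0,0,0,0],
  ],
)

```text
t: 5.18
tool_pos: [610.7, -91.3, 95.7]
tcp_rot: [3.083, -0.081, 0.54]
contact_force: [-8.0, 0.5, 13.5]
width: -0.002
gripper_force: 7.4
```

The force jumped to about 15.7 N, so the button has bottomed out and was held there. I retract along the axis.

arm_command(
  commands=[
    [0,0,-0.03,0,0,0,0],
    [0,0,-0.1,0,0,0,0],
    [0,0,-0.2,0,0,0,0],
    [0,0,-0.4,0,0,0,0],
    [0,0,-0.7,0,0,0,0],
    [0,0,-1,0,0,0,0],
    [0,0,-1,0,0,0,0],
    [0,0,-1,0,0,0,0],
  ],
)

```text
t: 5.85
tool_pos: [577.3, -89.6, 191.4]
tcp_rot: [3.081, -0.081, 0.545]
contact_force: [-0.2, 0.0, -0.6]
width: 0.002
gripper_force: 0.0
```

```bash
cat > b.py <<'E'
from h import *
import sys
plan(*goal([413,243.5,68],[0,0,1.],.13,float(sys.argv[1])))
E
python3 b.py 120; python3 m2.py | sed -n '/---/,$p'
```

```text
shift [-1.642 -3.238 -0.805] turn [ 0.0109 -0.1111 -0.0576] tcp [577.3 -89.6 191.4] F [-0.21  0.01 -0.59] t 5.85Traceback (most recent call last):
  File "m2.py", line 1, in <module>
    from m import *
  File "m.py", line 18, in <module>
    ce,st,px=blobs(c,lo,hi,n); o,d=ray(c,[ce]); r.append((o,d[0]))
             ~~~~~^^^^^^^^^^^
  File "m.py", line 6, in blobs
    i=min((i for i in range(1,n) if st[i,4]>30),key=lambda i:np.hypot(*(ce[i]-near)))
ValueError: min() iterable argument is empty
```

arm_command(
  commands=[
    [-0.15,-0.35,-0.1,0,0,0,0],
    [-0.3,-0.7,-0.2,0,0,0,0],
    [-0.4,-1,-0.25,0,0,0,0],
    [-0.4,-1,-0.25,0,0,0,0],
  ],
)

```text
t: 6.28
tool_pos: [534.1, 20.0, 197.8]
tcp_rot: [3.087, -0.067, 0.537]
contact_force: [-0.4, -0.3, 0.1]
width: -0.001
gripper_force: 0.0
```

arm_command(
  commands=[
    [-0.2,-0.35,-0.1,0,0,0,0],
    [-0.4,-0.7,-0.2,0,0,0,0],
    [-0.6,-1,-0.25,0,0,0,0],
    [-0.6,-1,-0.25,0,0,0,0],
  ],
)

```text
t: 6.62
tool_pos: [473.3, 122.7, 200.6]
tcp_rot: [3.086, -0.067, 0.537]
contact_force: [0.1, 0.1, -0.9]
width: 0.003
gripper_force: 0.0
```

arm_command(
  commands=[
    [-0.2,-0.3,-0.1,0,-0.03,-0.015,0],
    [-0.4,-0.6,-0.2,0.005,-0.06,-0.03,0],
    [-0.6,-0.9,-0.3,0.01,-0.09,-0.045,0],
    [-0.6,-0.9,-0.3,0.01,-0.11,-0.057,0],
    [-0.6,-0.9,-0.3,0.01,-0.11,-0.057,0],
    [-0.6,-0.9,-0.3,0.01,-0.11,-0.057,0],
  ],
)

```text
t: 7.12
tool_pos: [415.5, 208.8, 208.1]
tcp_rot: [3.133, 0.197, -0.001]
contact_force: [-1.1, -0.4, 1.3]
width: -0.002
gripper_force: 0.0
```

```bash
python3 b.py 40; python3 -c "
from w import *
wm((100,150,100),(125,255,255),68)
cam('wrist','w3.png');cam('scene','s3.png')"
```

```text
shift [ 0.019 -0.35   0.78 ] turn [ 0.0008  0.0003 -0.0014] tcp [415.5 208.8 208.1] F [-1.09 -0.43  1.25] t 7.1167
(261.3594665527344, 226.69508361816406, 17.916418075561523) (261.5097826086957, 226.83605072463766) [[415.2 243.8  68. ]
 [415.3 243.9  68. ]] depth [[414.9 243.9  67.1]]
```

View pics/w3.png

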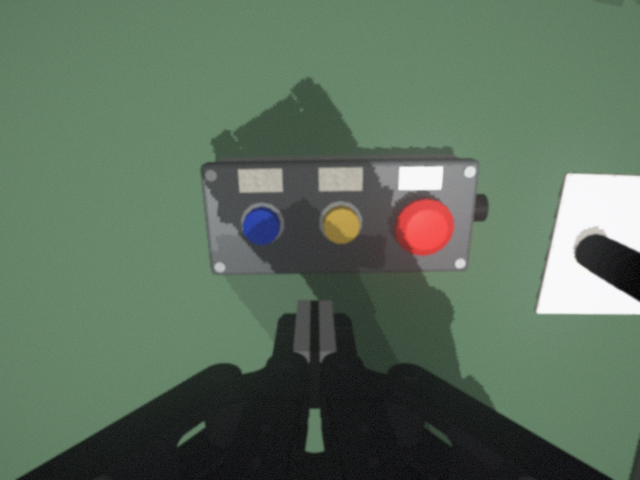

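View pics/s3.png

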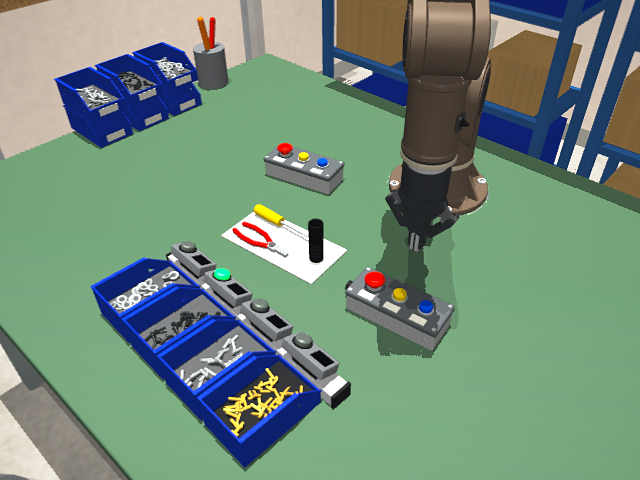

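The wrist view shows the blue button at (262,227), yellow at (341,224) and red at (425,227). The scene view shows the green button out again, and the tools and tube unmoved. I shift over the blue button, then go down.

arm_command(
  commands=[
    [0.02,-0.2,0.0,0,0,0,0],
    [0.03,-0.35,0.2,0,0,0,0],
    [0.03,-0.35,0.5,0,0,0,0],
    [0.03,-0.35,0.8,0,0,0,0],
    [0.03,-0.35,0.9,0,0,0,0],
    [0.03,-0.35,0.9,0,0,0,0],
    [0.03,-0.35,0.9,0,0,0,0],
  ],
)

```text
t: 7.85
tool_pos: [413.2, 244.1, 119.8]
tcp_rot: [3.133, 0.2, -0.001]
contact_force: [-0.1, -0.3, 0.1]
width: -0.005
gripper_force: 0.0
```

```bash
python3 b.py 0; python3 -c "
from w import *
wm((100,150,100),(125,255,255),68)"
```

```text
shift [-0.003  0.005  0.298] turn [ 0.0007  0.0002 -0.0008] tcp [413.2 244.1 119.8] F [-0.14 -0.31  0.14] t 7.85
(312.5, 283.60809326171875, 26.6129093170166) (312.4374141651952, 281.16470472827154) [[417.7 244.9  68. ]
 [416.4 244.7  68. ]] depth [[417.8 244.9  68.2]]
```

arm_command(
  commands=[
    [0.01,0,0.1,0,0,0,0],
    [0.01,0,0.18,0,0,0,0],
    [0.01,0,0.24,0,0,0,0],
    [0.01,0,0.27,0,0,0,0],
    [0.01,0,0.27,0,0,0,0],
    [0.01,0,0.27,0,0,0,0],
  ],
)

```text
t: 8.4
tool_pos: [414.2, 244.6, 92.2]
tcp_rot: [3.133, 0.201, -0.001]
contact_force: [0.1, -1.0, -0.7]
width: -0.0
gripper_force: 0.0
```

arm_command(
  commands=[
    [0,0,0.01,0,0,0,0],
    [0,0,0.02,0,0,0,0],
    [0,0,0.03,0,0,0,0],
    [0,0,0.04,0,0,0,0],
    [0,0,0.04,0,0,0,0],
    [0,0,0.04,0,0,0,0],
  ],
)

```text
t: 8.9
tool_pos: [414.5, 244.8, 88.5]
tcp_rot: [3.134, 0.201, 0.0]
contact_force: [0.8, -1.4, 1.6]
width: -0.003
gripper_force: 1.2
```

arm_command(
  commands=[
    [0,0,0.01,0,0,0,0],
    [0,0,0.02,0,0,0,0],
    [0,0,0.02,0,0,0,0],
    [0,0,0.02,0,0,0,0],
  ],
)

```text
t: 9.23
tool_pos: [414.4, 244.8, 86.4]
tcp_rot: [3.134, 0.201, -0.0]
contact_force: [0.7, 0.0, 4.0]
width: 0.001
gripper_force: 1.9
```

arm_command(
  commands=[
    [0,0,0.01,0,0,0,0],
    [0,0,0.02,0,0,0,0],
    [0,0,0.02,0,0,0,0],
    [0,0,0.02,0,0,0,0],
    [0,0,0.02,0,0,0,0],
  ],
)

```text
t: 9.65
tool_pos: [414.5, 244.8, 85.0]
tcp_rot: [3.134, 0.201, 0.001]
contact_force: [-2.3, -0.8, 12.8]
width: 0.0
gripper_force: 6.7
```

The force is 12.8 N, so the blue button has bottomed out and was held. I retract straight up.

arm_command(
  commands=[
    [0,0,-0.03,0,0,0,0],
    [0,0,-0.1,0,0,0,0],
    [0,0,-0.2,0,0,0,0],
    [0,0,-0.4,0,0,0,0],
    [0,0,-0.7,0,0,0,0],
    [0,0,-1,0,0,0,0],
    [0,0,-1,0,0,0,0],
    [0,0,-1,0,0,0,0],
    [0,0,-1,0,0,0,0],
    [0,0,-1,0,0,0,0],
  ],
)

```text
t: 10.48
tool_pos: [413.7, 244.2, 183.6]
tcp_rot: [3.132, 0.201, -0.003]
contact_force: [0.9, -0.1, -0.2]
width: 0.004
gripper_force: 0.0
```

```bash
python3 -c "
from h import *
cam('scene','s4.png'); s=arm.sense(); print(s['tool_pos'],s['contact_force'],s['joint_vel'].round(3))"
```

```text
[413.63476126 244.28458161 183.46737979] [ 0.25916303  0.44035005 -0.32574338] [-0.002  0.004 -0.    -0.002  0.001 -0.    -0.001]
```

View pics/s4.png

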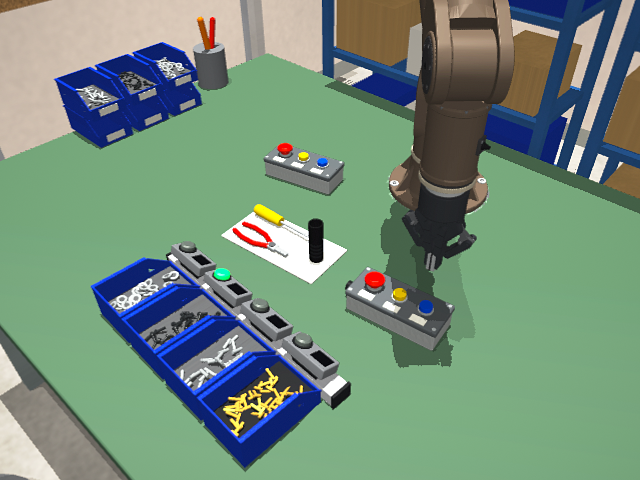

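The scene view shows both buttons out, blue at (426,307) and green at (222,274). The tools and tube are unmoved, and the gripper is clear about 95 mm above the box.

```bash
python3 -c "
from cell import arm
print(arm.hand_in())"
```

```text
the job is handed in; nothing more can be done
None
```

I pressed the green button and then the blue order-done button fully in (peak readings about 16 N and 13 N); both sprang back out, nothing else was touched, the arm is clear, and the job is handed in (no verdict was returned).

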